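Offer the contact grill's lid up to its hinge

ROBOT

A 6-joint arm with a two-finger parallel gripper is mounted at the origin on a cart in front of the work surface, level with it; the furniture and walls round the work are solid. World frame = base frame: x ahead of the robot, y to its left, z up, the work surface at z = 0. Lengths are in m, angles in rad, forces in N, time in s.
With the tool pointing down it reaches from about 0.25 to 0.8 m from the base axis. Payload 8.5 kg.
Tool frame: the origin (TCP) lies at the very end of the fingers, on their centre line; the grasp point (between the pads) lies 19 mm behind it; z points along the fingers, y is the line along which they close (so a half turn about z gives the same grasp; the last joint's range is limited). The gripper opens to 85 mm and grips with 20 to 120 N. Pads are 22 mm wide; open, the fingers measure 114 mm over their backs; the gripper's body (76 mm by 85 mm) begins 54 mm behind the grasp point. The pads swing forward as they close: fully open they stand 13 mm farther back than shut.
Start: joints at [-1.182, 0.238, -0.013, 1.319, 0, 1.571], TCP at [0.199, -0.486, 0.207] pointing down, gripper open.
Joint ranges: [-2.66, 2.66], [-1.03, 1.9], [-1.14, 1.46], [-1.82, 2.27], [-1.45, 1.34], [-3.14, 3.14]. Speed limits (rad/s): [2.22, 2.22, 2.79, 3.14, 3.14, 3.14].

INTERFACE

Orientations are given as a rotation vector (axis times angle).
In Python, from rig import env gives the robot as it stands.
- The arm moves only by the tool step_arm, never from a script. Its argument "series" is a list of rows, each a list of 7 numbers: the shift along the tool's x, y, z in cm, then the turn, a rotation vector about the tool's x, y, z in rad, then the closure, from -1 (fully open) to 1 (shut). In form: [[tx, ty, tz, rx, ry, rz, jaw], ...]. A call has 1 to 20 rows; each row is the pose to reach, as a shift and turn from the pose commanded when the call began, along the tool's axes at that moment; what a row does not reach only later rows make up. A row lasts 1/10 s, in which the tool goes at most 50 mm and 8.59 degrees, less where a joint would pass 70% of its speed; a pose out of reach is approached as far as the arm can. A call with a gripper value outside its range is refused whole. The fingers move at their own pace and stop on an object; "squeeze" is the grip in N (left out, the last holds). Time passes only in rows, so rows that repeat a pose let the fingers close. It gives the time, the measured TCP pose, the force, the opening and the grip force at its end, in the units of the state.
- env.sense(): the state, without advancing time (a new reading comes with each control period).
- env.grab_frame(name): name is "scene" or "top"; returns a dict with "image" (420x560x3 uint8, blue, green, red), "mtx" (3x3 intrinsics, pixels), "T" (4x4, takes a point from camera to world coordinates). Camera axes: x right, y down, z forward; pixel columns grow to the right and rows downward; lengths in m; the calibration is good to about 2 mm. A picture is of the moment at which its call begins. There is no depth.
- env.close_job(): hands the job in; it is judged then, once.
The state is a dict: "clock": time; "joint_pos": joint angles; "dq": joint speeds; "joint_torque": joint torques, N m; "eef_pos": TCP position; "orientation": TCP orientation; "wrist_force": force on the tool from outside, world axes, zero at the start; "wrist_torque": the same for the moment, N m; "opening": finger opening in m; "grip_force": force on a finger pad.
Only numpy, scipy, OpenCV 4.12 (cv2) and the standard library are available. Lean on these libraries where they do the work, as an engineer would, in place of code of your own. Each camera call takes 0.05 s, during which the arm holds its last target. There are 200 camera calls.

TASK

The contact grill's lid has been cleaned and goes back on its hinge: press the sprung lever beside the hinge of the grill base down until it clicks and stays down by itself, which draws the hinge pin out of the gap between the two hinge ears. Then pick the lid up by its handle and bring the knuckle at its back edge down into that gap, with the lid level over the base and the hole in the knuckle in line with the holes in the ears. The hinge is set for a thick sandwich, so the lid hangs clear above the cooking plate: finish while still holding it steady there, resting on nothing, ready for the pin to be let in, and leave the teacup, salt pot and lemon beside the work alone.

Things in the scene. Friction and masses are not known exactly. Their poses are not given: they have to be found in the camera images.
- grill: fixed base of the contact grill, hinge side towards the robot: aluminium box 200 x 216 mm, dark ribbed plate on top (62 mm above the worktop). Origin under its centre; x points to its back (hinge), y to its own left, z up. At the back two aluminium hinge ears, 15 mm thick (y), 26 mm wide (x), 109 mm high; the gap between them is 26 mm (y -13 to +13 mm), open above, its floor 52 mm up.
- hinge_axis (a point): middle of the gap between the ears, on the line of the ears' holes: (114, 0, 96) mm in the grill's frame, axes parallel to the grill's; the holes, 12 mm wide, run along y. The sprung hinge pin, 10 mm thick with a tapered nose, lies on this line and bars the gap until the lever is latched.
- lever_pad (a point): middle of the upper face of the black pad (34 x 36 x 12 mm) at the free end of the pin lever. Up: at (114, 123, 88) mm in the grill's frame, face sloping up outward by 0.5 rad. Latched down: (114, 134, 45) mm, sloping down outward by 0.25 rad. It swings in the grill's y-z plane about a pivot at (114, 74, 53) mm.
- pin_lever (a joint): angle of the pin lever in rad: 0 up (a spring brings it back), 0.75 down on its stop. The pad takes about 7 N to start and less further down; past its dead centre at 0.58 rad the over-centre spring snaps it to 0.75 and holds it there when let go.
- lid: loose lid, cooking face down: aluminium slab 180 (x) x 206 (y) x 38 mm, 0.5 to 0.8 kg, black handle across its top. Origin on its underside below the handle (slab from x -92 to +88 mm); x points to its back edge with the knuckle, z up. In line it lies over the base, turned as the base is, its underside 82 mm above the worktop, 20 mm above the ribs.
- lid_handle (a point): middle of the lid's handle bar: (0, 0, 77) mm in the lid's frame, over the centre of mass. The bar runs along the lid's y: 136 mm long, 20 mm wide (x), 18 mm high (68 to 86 mm above the lid's underside), on two posts 104 mm apart inside, 30 mm free height under it.
- lid_knuckle (a point): centre of the hole in the lid's knuckle, (114, 0, 14) mm in the lid's frame. The knuckle is a tube along y, 24 mm across, 21 mm long, with a 12 mm hole, standing out from the middle of the lid's back edge.
- teacup: cream teacup, 91 mm wide and 72 mm high, to the right of the work; leave it alone. Origin at its underside.
- salt_cellar: grey-green open salt pot, 63 mm wide, 36 mm high, beyond the work; leave it alone. Origin under its centre.
- lemon: lemon, 83 x 58 x 58 mm, to the right of the work; leave it alone. Origin under its middle.

How it is judged:
On the way, in this order (a step that is already met when the one before it is completed fails the run):
1. the pin lever is latched down with no hand on it (value of joint pin_lever above 0.68 rad and contact force between each of the arm, the fingers and grill below 0.3 N), for 0.3 s.
2. the lid is held clear above the worktop (height (world z) of lid above 0.04 m and contact force between the fingers and lid above 2 N), for 0.2 s.
At the end, for the whole second after the job is handed in: Lever still latched; fingers hold the lid still, level and square to the base within 0.1 rad, its knuckle between the ears, its hole within 4 mm of the line of the ears' holes (the tapered pin nose then finds it); the lid presses on the base with less than 4 N (value of joint pin_lever above 0.68 rad and x of lid_knuckle in the frame of hinge_axis between -0.004 and 0.004 m and z of lid_knuckle in the frame of hinge_axis between -0.004 and 0.004 m and y of lid_knuckle in the frame of hinge_axis between -0.005 and 0.005 m and angle between the y axis of lid and the y axis of grill, either way round below 0.1 rad and angle between lid's own z axis and vertical below 0.1 rad and x of lid in the frame of grill below 0.05 m and contact force between the fingers and lid above 2 N and contact force between lid and grill below 4 N and linear speed of lid below 0.02 m/s); the arm keeps its last pose, push and grip.
It fails at once if the teacup, the salt pot or the lemon is pushed away (distance of any of teacup, salt_cellar, lemon from where it was at the start of the episode above 0.03 m).
It also fails if it takes over 67 s, if anything falls off the work surface, if the arm or the gripper's body presses on something with over 40 N, if the wrist force passes 120 N, or if a joint passes its speed limit or range.

## Working session

There is one attempt and no reset: what is moved stays moved. The work goes in short steps, Python scripts to look and compute and a tool call to move; the robot and the scene stay as the last step left them, time stands still between calls to the robot, and variables do not carry over. Pictures are saved under pics/ and viewed, at most 10 in all, crops included, and the job is handed in when it is done.

Besides the shell and the picture viewer there is one more tool, called after "Emit:" in YAML: its name, and indented under it one key for each argument. step_arm: Moves the arm, as the interface text tells. Its arguments: {"type":"object","properties":{"series":{"type":"array"},"squeeze":{"type":"number"}},"required":["series"]}

```bash
mkdir -p pics; ls
python3 - <<'E'
from rig import env
import cv2,numpy as np
for n in("scene","top"):
    f=env.grab_frame(n); cv2.imwrite(f"pics/{n}0.png",f["image"]); print(n,np.round(f["mtx"],1).tolist(),np.round(f["T"],4).tolist())
s=env.sense(); print({k:np.round(v,3).tolist() for k,v in s.items()})
E
```

```text
pics
scene [[423.0, 0.0, 275.6], [0.0, 423.0, 207.5], [0.0, 0.0, 1.0]] [[-0.8747, -0.2779, 0.3971, -0.0013], [-0.4843, 0.5356, -0.6918, 0.7559], [-0.0204, -0.7975, -0.603, 0.9095], [0.0, 0.0, 0.0, 1.0]]
top [[414.4, 0.0, 274.2], [0.0, 414.4, 209.6], [0.0, 0.0, 1.0]] [[0.0153, -0.9966, 0.0812, 0.4533], [-0.9998, -0.0161, -0.009, -0.1663], [0.0103, -0.081, -0.9967, 1.3226], [0.0, 0.0, 0.0, 1.0]]
{'clock': 0.1, 'joint_pos': [-1.182, 0.239, -0.014, 1.319, -0.0, 1.571], 'dq': [0.002, -0.003, 0.002, 0.001, -0.0, 0.0], 'joint_torque': [0.001, -53.972, 34.7, 0.013, 0.0, -0.0], 'eef_pos': [0.199, -0.485, 0.207], 'orientation': [-3.081, -0.607, 0.0], 'wrist_force': [-0.934, -0.842, 0.299], 'wrist_torque': [0.014, -0.016, -0.015], 'grip_force': 0.0, 'opening': 0.085}
```

View pics/scene0.png

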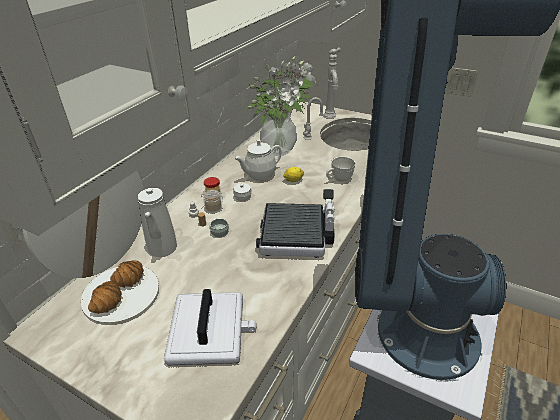

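View pics/top0.png

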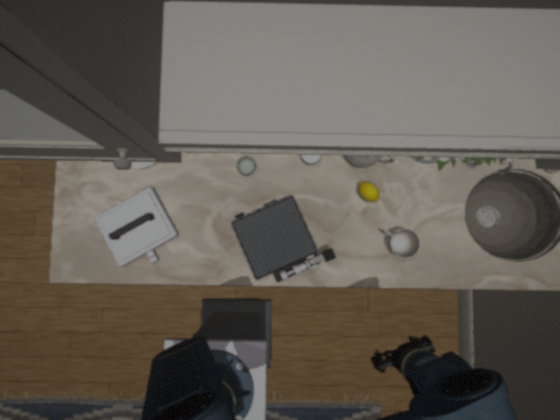

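The scene view shows the lid at about (205,325) with its knuckle at (250,327), and the grill at (293,230) with the black lever pad at (328,197). In the top view the lid is at (135,225) and its knuckle at (152,257). The grill is at (275,237) and the pad at (329,256).

Run:
```python
import cv2,numpy as np
t=cv2.imread("pics/top0.png");s=cv2.imread("pics/scene0.png")
def c(i,x,y,w,h,k): return cv2.resize(i[y:y+h,x:x+w],None,fx=k,fy=k,interpolation=cv2.INTER_CUBIC)
a=np.vstack([c(t,225,185,130,100,3),c(t,90,180,130,100,3)])
a=cv2.convertScaleAbs(a,alpha=1.6)
b=np.vstack([c(s,235,180,130,100,3),c(s,145,275,130,100,3)])
cv2.imwrite("pics/m0.png",np.hstack([a,b]))
```

```text
(no output)
```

View pics/m0.png

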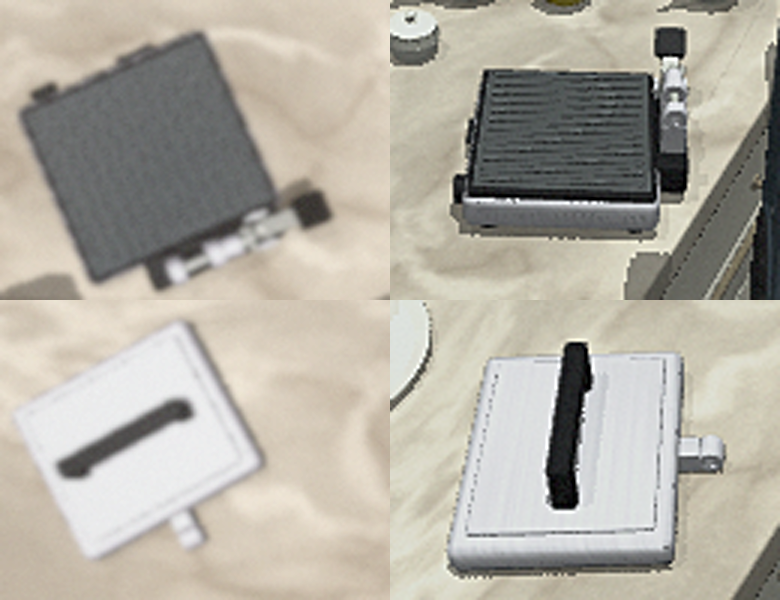

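```bash
cat > h.py <<'E'
import cv2,numpy as np
from rig import env
from scipy.spatial.transform import Rotation as R
def onplane(f,px,z):
    px=np.atleast_2d(px).astype(float); K,T=f["mtx"],f["T"]
    d=np.c_[(px-K[:2,2])/[K[0,0],K[1,1]],np.ones(len(px))]@T[:3,:3].T
    return (T[:3,3]+d*((z-T[2,3])/d[:,2])[:,None])[:,:2]
def proj(f,P):
    q=(np.atleast_2d(P)-f["T"][:3,3])@f["T"][:3,:3]
    q=q@f["mtx"].T; return q[:,:2]/q[:,2:]
def blob(m,roi,op=0):
    x,y,w,h=roi; n=np.zeros(m.shape,np.uint8); n[y:y+h,x:x+w]=m[y:y+h,x:x+w]*255
    k=4; n=cv2.resize(n,None,fx=k,fy=k,interpolation=cv2.INTER_LINEAR); n=(n>127).astype(np.uint8)
    if op: n=cv2.morphologyEx(n,cv2.MORPH_OPEN,np.ones((op,op),np.uint8))
    c=max(cv2.findContours(n,cv2.RETR_EXTERNAL,cv2.CHAIN_APPROX_NONE)[0],key=cv2.contourArea)[:,0]
    return (c+.5)/k-.5
def rect(f,c,z):
    (cx,cy),(w,h),a=cv2.minAreaRect((onplane(f,c,z)*1000).astype(np.float32))
    return np.round([cx,cy,w,h,a],1)
E
python3 - <<'E'
from h import *
F={n:env.grab_frame(n) for n in("scene","top")}
g={n:cv2.cvtColor(F[n]["image"],cv2.COLOR_BGR2GRAY).astype(int) for n in F}
sat={n:cv2.cvtColor(F[n]["image"],cv2.COLOR_BGR2HSV)[...,1] for n in F}
v={}
for n,roi,th in(("scene",(255,200,78,60),95),("top",(225,185,100,95),85)):
    for op in (20,40):print(n,"plate",rect(F[n],blob(g[n]<th,roi,op),.062))
for n,roi,th in(("scene",(190,280,30,75),75),("top",(95,195,75,60),80)):
    c=blob(g[n]<th,roi); print(n,"handle",rect(F[n],c,.086),rect(F[n],c,.077))
for n,roi in(("scene",(155,280,95,95)),("top",(85,180,100,95))):
    m=(g[n]>(175 if n=="scene" else 125))&(sat[n]<25); c=blob(m|(g[n]<80),roi,24); print(n,"lid",rect(F[n],c,.038),rect(F[n],c,.03))
for n,roi,th in(("scene",(318,185,20,17),60),("top",(318,246,22,22),70)):
    c=blob(g[n]<th,roi); print(n,"pad",c.mean(0),rect(F[n],c,.088),onplane(F[n],(c.min(0)+c.max(0))/2,.088)*1000)
for n,roi in(("scene",(372-0,0,1,1)),):pass
E
```

```text
scene plate [ 438.1 -176.3  211.9  192.    14.2]
scene plate [ 503.5 -216.2   45.9   78.9   27.5]
top plate [ 472.2 -190.2  229.6  230.    25.6]
top plate [ 470.1 -180.2  219.3  211.4   23.8]
scene handle [485.3 268.2  28.3 168.7  31.2] [490.6 262.9  28.6 170.5  31.2]
top handle [498.  246.5  25.9 142.7  30.5] [498.3 249.5  26.1 143.7  30.5]
scene lid [497.1 254.3 175.5 215.9  29.6] [501.6 249.7 177.1 217.9  29.6]
top lid [498.4 253.7 186.2 203.7  30.7] [498.7 256.3 187.3 205.   30.7]
scene pad [327.95652174 194.09963768] [ 418.9 -331.1   29.5   57.9   23.8] [[ 418.89922837 -330.48451698]]
top pad [327.73696319 253.85199387] [ 424.5 -338.3   37.9   35.7   27.2] [[ 424.14258232 -337.67192239]]
```

```bash
cat >> h.py <<'E'
def pose(x,y,deg):
    a=np.radians(deg); T=np.eye(4); T[:2,:2]=[[np.cos(a),-np.sin(a)],[np.sin(a),np.cos(a)]]; T[:2,3]=[x,y]; return T
def pts(T,P): return np.asarray(P)@T[:3,:3].T+T[:3,3]
def crop(img,x,y,w,h,k): return cv2.resize(img[y:y+h,x:x+w],None,fx=k,fy=k,interpolation=cv2.INTER_CUBIC)
def dots(c,p,x,y,k,col):
    for q in p: cv2.circle(c,tuple(int(round(v)) for v in ((q-[x,y]+.5)*k-.5)),2,col,-1,cv2.LINE_AA)
E
python3 - <<'E'
from h import *
F={n:env.grab_frame(n) for n in("scene","top")}
ct=np.array([[22,112],[205,33],[275,200],[97,280]])/3+[225,185]
cs=np.array([[485,70],[650,72],[655,190],[470,190]])/3+[-130+235,180]
for n,c in(("top",ct),("scene",cs)):
    w=onplane(F[n],c,.062)*1000; e=np.roll(w,-1,0)-w
    print(n,np.round(w),np.round(w.mean(0),1),np.round(np.linalg.norm(e,axis=1)),np.round(np.degrees(np.arctan2(e[:,1],e[:,0])),1))
G=pose(.471,-.181,180+23.8);L=pose(.496,.253,180+30.5)
a=.1;b=.108
gp=[[x,y,.062] for x in(-a,a) for y in(-b,b)]+[[x,y,.109] for x in(.101,.127) for y in(-.028,-.013,.013,.028)]+[[.114+dx,.123+s*.018*np.cos(.5),.088+s*.018*np.sin(.5)] for dx in(-.017,.017) for s in(-1,1)]
lp=[[x,y,.038] for x in(-.092,.088) for y in(-.103,.103)]+[[x,y,.086] for x in(-.01,.01) for y in(-.068,.068)]+[[.114,-.0105,.026],[.114,.0105,.026],[.126,-.0105,.014],[.126,.0105,.014]]
cols=[]
for n,r1,r2,al in(("top",(225,185),(90,180),1.6),("scene",(235,180),(145,275),1)):
    o=[]
    for (x,y),P in((r1,pts(G,gp)),(r2,pts(L,lp))):
        c=cv2.convertScaleAbs(crop(F[n]["image"],x,y,130,100,3),alpha=al); dots(c,proj(F[n],P),x,y,3,(0,0,255)); o.append(c)
    cols.append(np.vstack(o))
cv2.imwrite("pics/m1.png",np.hstack(cols))
E
```

```text
top [[ 515.  -51.]
 [ 599. -236.]
 [ 430. -308.]
 [ 347. -130.]] [ 472.8 -181.3] [203. 184. 196. 185.] [ -65.6 -156.7  114.9   25.3]
scene [[ 595. -223.]
 [ 429. -305.]
 [ 345. -127.]
 [ 508.  -42.]] [ 469.1 -174.2] [185. 196. 184. 201.] [-153.8  115.4   27.7  -64.3]
```

View pics/m1.png

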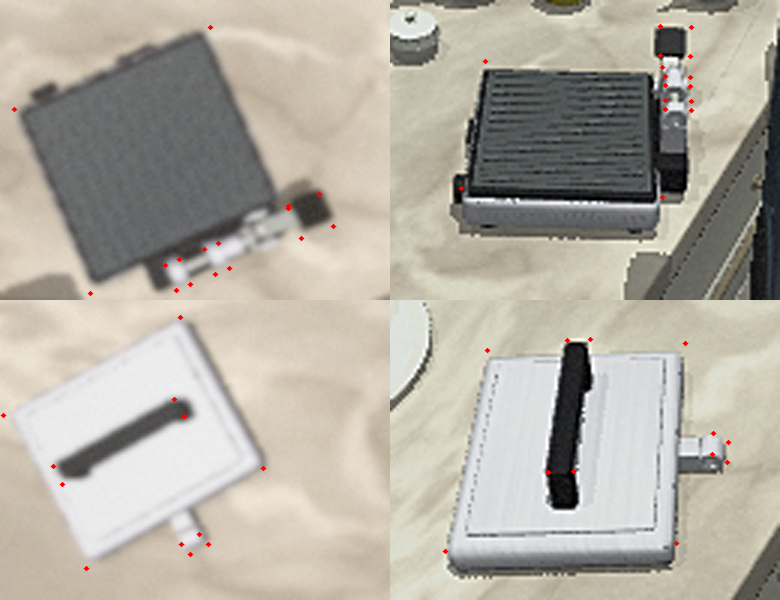

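The montage shows the grill at about (472,-177) mm turned 205°. Its pad is near (422,-335), and both views agree to about 5 mm. The lid lies near (497,252) turned 210.5°, and the red dots land within about 3 px of the lid and grill features. Next I move closed fingers above the pad.

Emit:
step_arm:
  series:
    - [26.2, -4.7, 6, 0, 0, 0, 1]
    - [26.2, -4.7, 6, 0, 0, 0, 1]
    - [26.2, -4.7, 6, 0, 0, 0, 1]
    - [26.2, -4.7, 6, 0, 0, 0, 1]
    - [26.2, -4.7, 6, 0, 0, 0, 1]
    - [26.2, -4.7, 6, 0, 0, 0, 1]
    - [26.2, -4.7, 6, 0, 0, 0, 1]
    - [26.2, -4.7, 6, 0, 0, 0, 1]
    - [26.2, -4.7, 6, 0, 0, 0, 1]
    - [26.2, -4.7, 6, 0, 0, 0, 1]

```text
clock: 1.3
eef_pos: [0.4228, -0.3438, 0.1475]
orientation: [3.083, 0.604, 0.0]
wrist_force: [-0.1, 0.0, 1.1]
opening: -0.0002
grip_force: 0.0
```

Run:
```python
from h import *
o=[]
for n,x,y in(("top",235,185),("scene",270,140)):
    f=env.grab_frame(n); o.append(cv2.convertScaleAbs(crop(f["image"],x,y,120,110,3.3),alpha=1.5 if n=="top" else 1))
    print(n,proj(f,[.424,-.342,.09]))
cv2.imwrite("pics/m2.png",np.hstack(o))
s=env.sense();print(np.round(s["eef_pos"],4),np.round(s["orientation"],3),np.round(s["wrist_force"],1),s["opening"],s["clock"])
```

```text
top [[329.0522219  254.08794546]]
scene [[327.99551877 191.85098939]]
[ 0.423  -0.3437  0.1474] [3.083 0.604 0.   ] [ 0.1  0.3 -0.6] 0.00012094112013001168 1.4
```

View pics/m2.png

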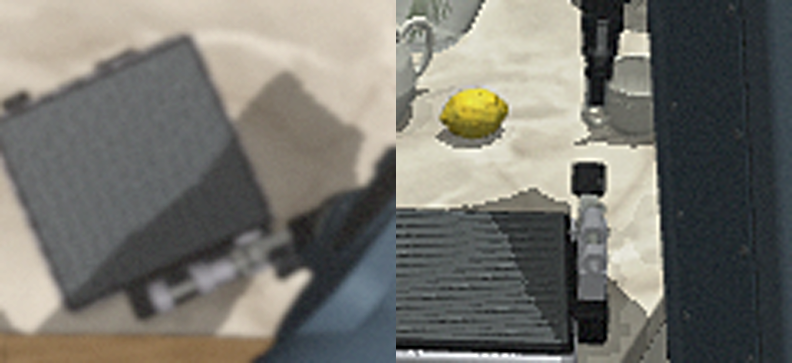

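The fingertip stands straight over the black pad (scene crop: tip (595,115), pad (589,178)), so I press.

Emit:
step_arm:
  series:
    - [0, 0, 3, 0, 0, 0, 1]
    - [0, 0, 5, 0, 0, 0, 1]
    - [0, 0, 6, 0, 0, 0, 1]
    - [0, 0, 7, 0, 0, 0, 1]
    - [0, 0, 7.7, 0, 0, 0, 1]
    - [0, 0, 8.4, 0, 0, 0, 1]
    - [0, 0, 9, 0, 0, 0, 1]
    - [0, 0, 9.5, 0, 0, 0, 1]
    - [0, 0, 9.8, 0, 0, 0, 1]
    - [0, 0, 9.9, 0, 0, 0, 1]
    - [0, 0, 9.9, 0, 0, 0, 1]

```text
clock: 2.5
eef_pos: [0.4249, -0.3443, 0.0492]
orientation: [3.08, 0.606, 0.003]
wrist_force: [1.4, -1.1, 4.3]
opening: -0.0001
grip_force: 2.1
```

Emit:
step_arm:
  series:
    - [0, 0, 0.3, 0, 0, 0, 1]
    - [0, 0, 0.5, 0, 0, 0, 1]
    - [0, 0, 0.5, 0, 0, 0, 1]

```text
clock: 2.8
eef_pos: [0.4242, -0.3434, 0.0435]
orientation: [3.081, 0.607, 0.001]
wrist_force: [1.7, -0.7, 3.5]
opening: -0.0001
grip_force: 1.8
```

Emit:
step_arm:
  series:
    - [0, 0, -2, 0, 0, 0, 1]
    - [0, 0, -5, 0, 0, 0, 1]
    - [0, 0, -9, 0, 0, 0, 1]
    - [0, 0, -13, 0, 0, 0, -1]
    - [0, 0, -15, 0, 0, 0, -1]
    - [0, 0, -15, 0, 0, 0, -1]

```text
clock: 3.4
eef_pos: [0.4245, -0.3435, 0.1959]
orientation: [3.08, 0.607, 0.004]
wrist_force: [0.9, -0.7, 0.0]
opening: 0.0433
grip_force: 0.0
```

Run:
```python
from h import *
s=env.sense();p=s["eef_pos"];print(np.round(p,4),np.round(s["orientation"],3),np.round(s["wrist_force"],1),s["clock"])
Rt=R.from_rotvec(s["orientation"])
f=env.grab_frame("scene");im=f["image"];cv2.imwrite("pics/s3.png",crop(im,235,150,140,110,4))
g=cv2.cvtColor(im,cv2.COLOR_BGR2GRAY)
G=pose(.472,-.177,205)
for nm,q in(("up",[.114,.123,.088]),("down",[.114,.134,.045])): print(nm,proj(f,pts(G,[q])))
print(blob(g<60,(316,180,22,32)).mean(0))
# target above lid handle: tool y along -lid x (30.5deg), z down
a=np.radians(30.5);ty=np.array([np.cos(a),np.sin(a),0]);tz=np.array([0,0,-1.]);M=np.c_[np.cross(ty,tz),ty,tz]
t=np.array([.497,.252,.22]);print("shift cm",np.round(Rt.inv().apply(t-p)*100,2),"rot",np.round((Rt.inv()*R.from_matrix(M)).as_rotvec(),3))
```

```text
[ 0.4245 -0.3435  0.1959] [3.08  0.607 0.004] [ 0.9 -0.7  0. ] 3.4
up [[328.24717983 193.4143385 ]]
down [[327.46712745 201.79997579]]
[328.         194.19642857]
shift cm [ 29.29 -52.35  -2.52] rot [ 4.000e-03  1.000e-03 -1.714e+00]
```

View pics/s3.png

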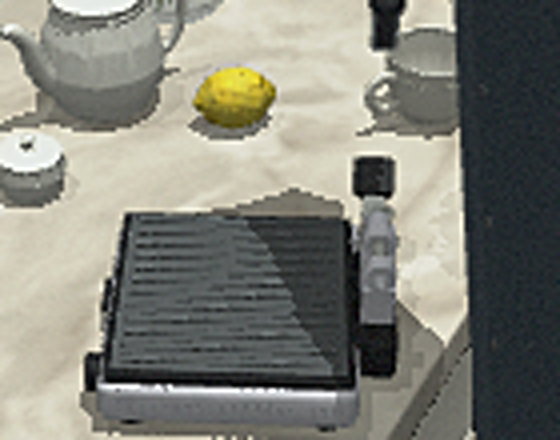

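The scene crop shows the pad at (375,176), which is full-frame (328.7,194), the same place as before. So the lever came back up and isn't latched. I'll press again in stages and look while it is pressed.

Emit:
step_arm:
  series:
    - [0, 0, 3, 0, 0, 0, 1]
    - [0, 0, 6, 0, 0, 0, 1]
    - [0, 0, 9, 0, 0, 0, 1]
    - [0, 0, 10, 0, 0, 0, 1]
    - [0, 0, 10.5, 0, 0, 0, 1]
    - [0, 0, 11, 0, 0, 0, 1]
    - [0, 0, 11.5, 0, 0, 0, 1]
    - [0, 0, 11.5, 0, 0, 0, 1]

```text
clock: 4.25
eef_pos: [0.4237, -0.3431, 0.0782]
orientation: [3.082, 0.607, 0.0]
wrist_force: [0.9, -0.7, 0.2]
opening: -0.0001
grip_force: 0.0
```

Emit:
step_arm:
  series:
    - [0, 0, 1, 0, 0, 0, 1]
    - [0, 0, 2, 0, 0, 0, 1]
    - [0, 0, 2, 0, 0, 0, 1]

```text
clock: 4.55
eef_pos: [0.4241, -0.3433, 0.0578]
orientation: [3.082, 0.607, 0.001]
wrist_force: [-0.3, 0.3, 6.0]
opening: 0.0002
grip_force: 2.6
```

Emit:
step_arm:
  series:
    - [0, 0, 0.7, 0, 0, 0, 1]
    - [0, 0, 1.4, 0, 0, 0, 1]
    - [0, 0, 1.4, 0, 0, 0, 1]

```text
clock: 4.85
eef_pos: [0.424, -0.3433, 0.044]
orientation: [3.082, 0.607, 0.001]
wrist_force: [1.3, -0.3, 2.4]
opening: 0.0
grip_force: 1.5
```

Run:
```python
from h import *
s=env.sense();p=s["eef_pos"]
f=env.grab_frame("scene");cv2.imwrite("pics/s4.png",crop(f["image"],290,160,70,80,7));print("tip",p,proj(f,p))
for z in(.0435,.1475,.196):print(z,proj(f,[p[0],p[1],z]))
```

```text
tip [ 0.42395318 -0.34327438  0.04398547] [[327.42705997 202.65981723]]
0.0435 [[327.41948401 202.7736119 ]]
0.1475 [[329.11538418 177.30037055]]
0.196 [[329.95975239 164.61755136]]
```

View pics/s4.png

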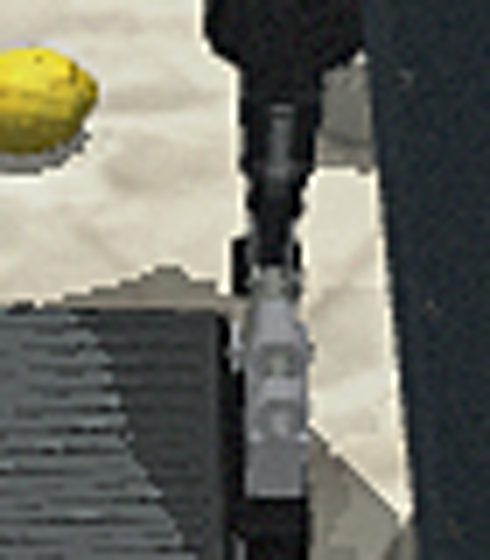

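Seen in the picture: the fingers are on the pad, which peeks out on both sides at rows 194–202. The lever is only partly down, because contact began about 20 mm lower than expected. I press deeper.

Emit:
step_arm:
  series:
    - [0, 0, 0.4, 0, 0, 0, 1]
    - [0, 0, 0.8, 0, 0, 0, 1]
    - [0, 0, 0.8, 0, 0, 0, 1]

```text
clock: 5.2
eef_pos: [0.4231, -0.3425, 0.0354]
orientation: [-3.081, -0.607, 0.001]
wrist_force: [0.6, -0.3, 1.1]
opening: 0.0001
grip_force: 0.4
```

Emit:
step_arm:
  series:
    - [0, 0, 0.4, 0, 0, 0, 1]
    - [0, 0, 0.6, 0, 0, 0, 1]
    - [0, 0, 0.6, 0, 0, 0, 1]

```text
clock: 5.5
eef_pos: [0.4231, -0.3424, 0.0294]
orientation: [-3.081, -0.607, 0.002]
wrist_force: [0.7, 0.9, 0.3]
opening: -0.0
grip_force: 0.0
```

Run:
```python
from h import *
f=env.grab_frame("scene");cv2.imwrite("pics/s5.png",crop(f["image"],290,160,70,80,7))
```

```text
(no output)
```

View pics/s5.png

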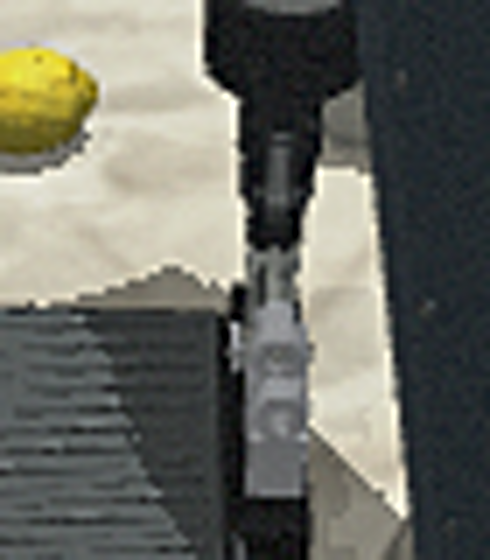

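The pad no longer shows beside the fingers and the force has dropped to zero, so it has snapped over. I lift and check numerically.

Emit:
step_arm:
  series:
    - [0, 0, -2, 0, 0, 0, 1]
    - [0, 0, -6, 0, 0, 0, 1]
    - [0, 0, -11, 0, 0, 0, 1]
    - [0, 0, -16, 0, 0, 0, 1]
    - [0, 0, -20, 0, 0, 0, -1]
    - [0, 0, -20, 0, 0, 0, -1]
    - [0, 0, -20, 0, 0, 0, -1]
    - [0, 0, -20, 0, 0, 0, -1]

```text
clock: 6.35
eef_pos: [0.4231, -0.3425, 0.229]
orientation: [-3.081, -0.607, 0.002]
wrist_force: [-0.1, 0.6, -0.9]
opening: 0.0583
grip_force: 0.0
```

```bash
cat >> h.py <<'E'
def go(t,deg):
    """shift (cm) and turn to TCP t, tool y at world angle deg, tool z down"""
    s=env.sense();p=s["eef_pos"];Rt=R.from_rotvec(s["orientation"])
    a=np.radians(deg);ty=np.array([np.cos(a),np.sin(a),0]);tz=np.array([0,0,-1.]);M=np.c_[np.cross(ty,tz),ty,tz]
    print("shift",np.round(Rt.inv().apply(np.array(t)-p)*100,2),"rot",np.round((Rt.inv()*R.from_matrix(M)).as_rotvec(),3),"j",np.round(s["joint_pos"],2),"p",np.round(p,4))
E
python3 - <<'E'
from h import *
f=env.grab_frame("scene");g=cv2.cvtColor(f["image"],cv2.COLOR_BGR2GRAY)
c=blob(g<60,(316,180,22,32));print(c.mean(0),c.min(0),c.max(0))
go([.497,.252,.24],30.5)
E
```

```text
[319.04015152 207.79166667] [315.625 203.625] [322.375 211.375]
shift [ 29.38 -52.2   -1.05] rot [-3.000e-03 -1.000e-03 -1.714e+00] j [-0.68  0.27  0.08  1.39  0.    2.07] p [ 0.423  -0.3424  0.2287]
```

Emit:
step_arm:
  series:
    - [29.4, -52.2, -1, 0, 0, -1.714, -1]
    - [29.4, -52.2, -1, 0, 0, -1.714, -1]
    - [29.4, -52.2, -1, 0, 0, -1.714, -1]
    - [29.4, -52.2, -1, 0, 0, -1.714, -1]
    - [29.4, -52.2, -1, 0, 0, -1.714, -1]
    - [29.4, -52.2, -1, 0, 0, -1.714, -1]
    - [29.4, -52.2, -1, 0, 0, -1.714, -1]
    - [29.4, -52.2, -1, 0, 0, -1.714, -1]
    - [29.4, -52.2, -1, 0, 0, -1.714, -1]
    - [29.4, -52.2, -1, 0, 0, -1.714, -1]
    - [29.4, -52.2, -1, 0, 0, -1.714, -1]
    - [29.4, -52.2, -1, 0, 0, -1.714, -1]
    - [29.4, -52.2, -1, 0, 0, -1.714, -1]
    - [29.4, -52.2, -1, 0, 0, -1.714, -1]
    - [29.4, -52.2, -1, 0, 0, -1.714, -1]
    - [29.4, -52.2, -1, 0, 0, -1.714, -1]

```text
clock: 8.0
eef_pos: [0.4976, 0.2502, 0.2399]
orientation: [-1.562, -2.726, 0.001]
wrist_force: [0.9, 0.1, 0.6]
opening: 0.0857
grip_force: 0.0
```

Run:
```python
from h import *
go([.497,.252,.062],30.5)
o=[]
for n,x,y,w,h,k,al in(("scene",285,170,65,65,6,1),("top",225,185,130,100,3,1.6)):
    f=env.grab_frame(n);o.append(cv2.resize(cv2.convertScaleAbs(crop(f["image"],x,y,w,h,k),alpha=al),(390,390 if n=="scene" else 300)))
f=env.grab_frame("scene");o.append(crop(f["image"],145,255,130,100,3))
c=np.zeros((600,790,3),np.uint8);c[:390,:390]=o[0];c[:300,400:]=o[1];c[300:,400:]=o[2];cv2.imwrite("pics/m6.png",c)
```

```text
shift [ 0.18  0.05 17.79] rot [-0.001 -0.    -0.002] j [ 0.47  0.29  0.14  1.42 -0.    1.51] p [0.4976 0.2502 0.2399]
```

View pics/m6.png

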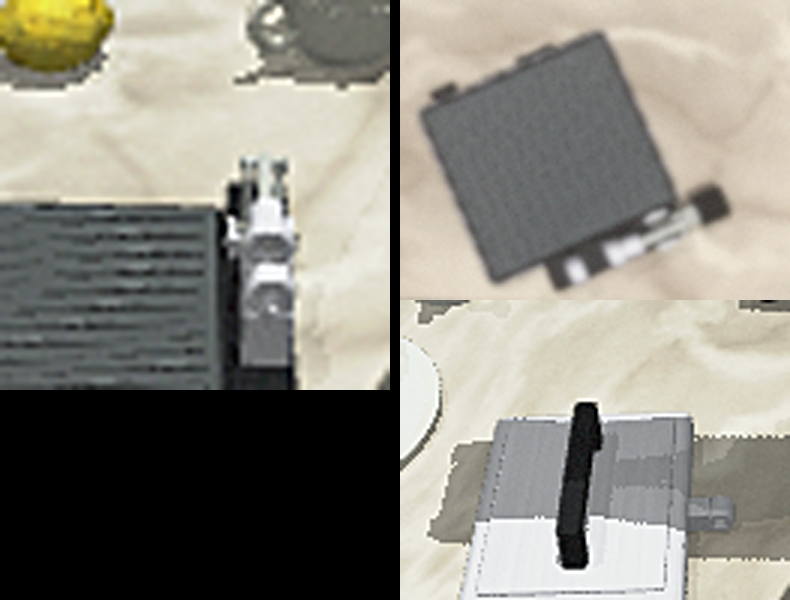

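The lever is latched: the pad has left its raised place at (265,160), and the top view shows a clear dark gap between the ears at (600,260). Before gripping, I descend part way and measure where the fingertips really end.

Emit:
step_arm:
  series:
    - [0.2, 0, 4, 0, 0, 0, -1]
    - [0.2, 0, 8, 0, 0, 0, -1]
    - [0.2, 0, 10, 0, 0, 0, -1]
    - [0.2, 0, 10, 0, 0, 0, -1]

```text
clock: 8.55
eef_pos: [0.4951, 0.2517, 0.1376]
orientation: [-1.559, -2.724, 0.006]
wrist_force: [0.2, -0.7, 0.9]
opening: 0.0853
grip_force: 0.0
```

Run:
```python
from h import *
s=env.sense();p=s["eef_pos"];Rt=R.from_rotvec(s["orientation"]).as_matrix()
f=env.grab_frame("scene");g=cv2.cvtColor(f["image"],cv2.COLOR_BGR2GRAY)
for sg in(-1,1):
  for off in (.046,):
    base=p+sg*off*Rt[:,1]
    for b in(0,.013,.03): print(sg,b,np.round(proj(f,base-b*Rt[:,2]),1))
    q=proj(f,base)[0].astype(int)
    sub=g[q[1]-25:q[1]+15,q[0]-10:q[0]+11]
    print("row0",q[1]-25); print("\n".join("".join("#" if v<70 else("+" if v<110 else".") for v in r) for r in sub))
```

```text
-1 0 [[221.9 293.6]]
-1 0.013 [[221.3 289.9]]
-1 0.03 [[220.6 285. ]]
row0 268
####################.
####################.
####################.
#.+#################.
....+##############+.
......#######+.......
.......#######.......
.......++#####.......
.......#++####.......
.......#++####.......
.......#++####.......
.......#++####.......
.......+++####.......
........++####.......
........#++###.......
........#+###........
........#++..........
........#+#..........
.....................
.....................
.....................
.....................
.....................
.....................
.....................
.....................
.....................
.....................
#....................
#....................
#....................
#....................
#+...................
#+...................
#+...................
#....................
#....................
.....................
.....................
.....................
1 0 [[183.4 295. ]]
1 0.013 [[182.5 291.3]]
1 0.03 [[181.4 286.4]]
row0 270
############.........
###########..........
##########...........
#########............
#########............
#########............
.####.###............
.+##..####...........
..##++####...........
..##++####...........
..###+####...........
..+##++###...........
...##++###...........
...##++###...........
...+##+###...........
.....+++##...........
......++##...........
........+............
.....................
.....................
.....................
.....................
.....................
.....................
.....................
.....................
.....................
.....................
.....................
.....................
.....................
.....................
.....................
.....................
.....................
.....................
.+...................
.....................
.....+...............
.....................
```

The dark fingertips end at about row 286 against 294 predicted for the TCP, so the open tips are some 28 mm behind it. That fits the late contact on the lever, so I take the grasp a little deeper.

Emit:
step_arm:
  series:
    - [0, 0, 4, 0, 0, 0, -1]
    - [0, 0, 7, 0, 0, 0, -1]
    - [0, 0, 8.5, 0, 0, 0, -1]
    - [0, 0, 9.3, 0, 0, 0, -1]
    - [0, 0, 9.5, 0, 0, 0, -1]
    - [0, 0, 9.5, 0, 0, 0, -1]

```text
clock: 9.2
eef_pos: [0.4977, 0.2536, 0.0464]
orientation: [1.559, 2.726, 0.002]
wrist_force: [1.4, -1.0, -0.1]
opening: 0.0855
grip_force: 0.0
```

Emit:
step_arm:
  series:
    - [0, 0, 0, 0, 0, 0, 0.3]
    - [0, 0, 0, 0, 0, 0, 0.6]
    - [0, 0, 0, 0, 0, 0, 1]
    - [0, 0, 0, 0, 0, 0, 1]
    - [0, 0, 0, 0, 0, 0, 1]
    - [0, 0, 0, 0, 0, 0, 1]
    - [0, 0, 0, 0, 0, 0, 1]
    - [0, 0, 0, 0, 0, 0, 1]
  squeeze: 60

```text
clock: 10.0
eef_pos: [0.4975, 0.2537, 0.0458]
orientation: [1.559, 2.727, 0.002]
wrist_force: [0.8, 1.0, 6.1]
opening: 0.0183
grip_force: 60.9
```

Emit:
step_arm:
  series:
    - [0, 0, -0.5, 0, 0, 0, 1]
    - [0, 0, -1, 0, 0, 0, 1]
    - [0, 0, -2, 0, 0, 0, 1]
    - [0, 0, -3, 0, 0, 0, 1]
    - [0, 0, -4, 0, 0, 0, 1]
    - [0, 0, -5, 0, 0, 0, 1]
    - [0, 0, -5, 0, 0, 0, 1]
  squeeze: 100

```text
clock: 10.7
eef_pos: [0.4978, 0.2538, 0.097]
orientation: [1.559, 2.726, 0.004]
wrist_force: [0.8, -0.7, -5.7]
opening: 0.0176
grip_force: 98.7
```

Run:
```python
from h import *
s=env.sense();print(np.round(s["wrist_force"],1),np.round(s["wrist_torque"],2),s["opening"],s["grip_force"])
F={n:env.grab_frame(n) for n in("scene","top")}
# lid slab mask now, knuckle region; print plate of lid at guess heights
for n in F:
    im=F[n]["image"];g=cv2.cvtColor(im,cv2.COLOR_BGR2GRAY);s_=cv2.cvtColor(im,cv2.COLOR_BGR2HSV)[...,1]
    T=pose(.497,.252,210.5)
    for z in(.0,.05): print(n,z,np.round(proj(F[n],pts(T,[[.114,0,.014+z],[.126,0,.014+z]])),1).tolist())
    cv2.imwrite(f"pics/raw_{n}_lift.png",im)
o=[];
for n,x,y,w,h,k,al in(("scene",140,225,130,130,3,1),("top",90,180,130,130,3,1.5)):
    o.append(cv2.convertScaleAbs(crop(F[n]["image"],x,y,w,h,k),alpha=al))
cv2.imwrite("pics/m7.png",np.hstack(o))
```

```text
[ 0.8 -0.7 -5.7] [0.05 0.01 0.04] 0.01759212948650297 98.73421669006348
scene 0.0 [[252.4, 325.0], [257.0, 324.8]]
scene 0.05 [[251.3, 312.4], [256.1, 312.2]]
top 0.0 [[154.4, 259.0], [156.3, 262.3]]
top 0.05 [[149.8, 259.6], [151.7, 263.1]]
```

The lid is held, at 5.7 N or about 0.58 kg. Next I measure the knuckle in the hand and the ears' gap in both views as numbers.

Run:
```python
from h import *
def asc(im,x,y,w,h,t):
    g=cv2.cvtColor(im,cv2.COLOR_BGR2GRAY)[y:y+h,x:x+w].astype(int)//10
    print(t,"col0",x)
    for i,r in enumerate(g): print(y+i,"".join("0123456789ABCDEFGHIJKLMNOPQ"[v] for v in r))
a=cv2.imread("pics/raw_scene_lift.png");b=cv2.imread("pics/raw_top_lift.png")
asc(a,238,302,28,22,"scene knuckle");asc(b,138,248,26,22,"top knuckle")
asc(a,318,190,24,50,"scene ears");asc(b,268,246,64,40,"top ears")
```

```text
scene knuckle col0 238
302 DDA9BBBBBBBBBCFFCDCCCCCBCBCB
303 DDAACCCCCCCDDCGGDDDDDDDCDCCC
304 DDAACCDCCDDDDDEEDDDEDDDCCCCC
305 DDABDDDCDDDDEEEEDEDEDDCDCCCD
306 DCACDDDDDDDEDEEEEDDDDDCCCCCC
307 DD9ABCCDDDDDDEEDDEEDDDDCCCCC
308 DDBEDDDDECDDEEEDDCEDDDDCCCCC
309 DCADDDDDDADDEEEDCBDDDDDDCCCC
310 DCAEDDDDEADEDEEECBCDDDCCCCCC
311 DCAEDDDEEADEEEDDCBCDDDCCCCCC
312 DBBEDDDDEBDEEEDDDBCDDCCCCDCD
313 DBCEEEEFFBDDDEEDCBBCCCCDCCDD
314 DCAAAAAAABCAAAAACBBCCCCCCCDC
315 DB9AABAABBBAEEEBABBDCCCCDDDC
316 EB9BBABAABACEEEBAADCCDCCCCCC
317 FB9BBABAAAACEEECABCCCCCCCCCD
318 EB9AABAAAABAABBABCCCCCDDDCCD
319 EB9AACCBBCDCCBBCDCCCCCDCDCCC
320 EA9DDCDDCCDCDCCBCCCCCCCCDCCD
321 EAADDDCCDCCDCCCCCCCCCCCCCCCD
322 DAADCCCCCCCCBCCCCCCCCCCCCCCD
323 OAADCDCDCCCCCCCCCCCCCCCCCCCD
top knuckle col0 138
248 89999999998877667777777777
249 89999999887766777777777777
250 99999988876666777777777777
251 99988888887666767777777777
252 99988888887666677777777777
253 88877888998766667777777777
254 87777889998766667777777777
255 88777899998876666777777777
256 99977889988877667777777777
257 AA987888887877777777777777
258 ABA8778888888887
[... 3899 characters left out ...]
DDDDDDDDDD
276 BCDDCB8544457ADEFEC96679BBCCCCCCCCCCCCCBCCCCCCCCCCDCDDDDDDDDDDDD
277 CDDDDC96444459CDEECB99ABCCCCDDDCCCCCCCCCCCCCCCCCCCCCCCDDDDDDDDDD
278 DDDDDDB7544457ACDDCBBBCCCCDDDDDDDCCCCCCCCCCBCBCCCCCCCCDDDDDDDDDD
279 DEDEDDC96444569BBCCCCCCCDDDDDDDDDDDDDDCCCCCBBBBCCCCCCCCDDDDDDDDD
280 EEEEEDDA755568ABCCCCCCCCDDDDDDDDDDDDDDCDCCCCBBBBCCCCCCCDDDDDDDDD
281 EEEDDDDC97789BBCCCCCCCCCDDDDDDDDDDDDDDDDCCCCBBBBBCCCCCCCDDDDDDDD
282 EEEDDDDCCAABBCCCDDDDDDCCDDDDDDDDDDDDDDDDDCCCCBBBBBCCCCCCCCDDDDDD
283 EEEDDDDDDCCCCCDDDDDDDDDDDDDDDDDDDDDDDDDDDDCCCCBBBBBCCCCCCCDDDDDD
284 DDDDDDDDDDCCDDDDDDDDDDCDDDDDDDDDDDDDDDDDDDDCCCBBBBCCCCCCCCDDDDDD
285 CCCCCCCCCCCCCCCCCCCCCBCCCCCCCCCCCCCCCCCCCCCCCCCBBBBBBBBBCCCCDDDD
```

Run:
```python
from h import *
F={n:env.grab_frame(n) for n in("scene","top")}
def ax(deg): a=np.radians(deg);return np.array([[np.cos(a),-np.sin(a)],[np.sin(a),np.cos(a)]])
f=F["scene"]
h1=onplane(f,[329.8,220.3],.096)[0]-ax(205)@[0,-.028]
h2=onplane(f,[329.5,212.2],.096)[0]-ax(205)@[0,.013]
print("hinge scene",h1,h2,"top",onplane(F["top"],[290.1,272.2],.107))
k=onplane(f,[251.0,316.1],.0652)[0]; L=k-ax(210.5)@[.114,-.0105]
print("lid from scene",L)
s=env.sense();p=s["eef_pos"];Rt=R.from_rotvec(s["orientation"]).as_matrix();print("tcp",p,"tool x,y",Rt[:,0],Rt[:,1])
for nm,q in(("scene",L),):print("lid-tcp in lid frame",ax(210.5).T@(q-p[:2]))
for n,roi,th in(("scene",(140,255,115,110),135),("top",(80,175,105,100),120)):
    im=F[n]["image"];g=cv2.cvtColor(im,cv2.COLOR_BGR2GRAY);sa=cv2.cvtColor(im,cv2.COLOR_BGR2HSV)[...,1]
    c=blob((sa<22)&(g>60)|(g<60),roi,24);print(n,rect(F[n],c,.0892))
```

```text
hinge scene [ 0.36773676 -0.22250788] [ 0.36716275 -0.22217887] top [[ 0.37029431 -0.22637221]]
lid from scene [0.4963892  0.25383418]
tcp [0.49647714 0.25309778 0.09473769] tool x,y [-5.07207761e-01  8.61823796e-01  1.75381808e-04] [ 8.61823532e-01  5.07207749e-01 -7.05555503e-04]
lid-tcp in lid frame [-0.00029798 -0.00067914]
scene [533.7 238.6 274.  352.6  43.4]
top [495.  261.3 233.8 278.1   7.8]
```

Run:
```python
from h import *
f=env.grab_frame("scene")
print(np.round(onplane(f,[[212,210],[160,252],[200,224],[193,216],[242,197],[219,233],[262,180],[145,262]],0),3).tolist())
go([.4713,-.1748,.19],25)
```

```text
[[0.791, -0.171], [0.809, 0.084], [0.781, -0.087], [0.83, -0.112], [0.739, -0.287], [0.696, -0.079], [0.731, -0.419], [0.82, 0.14]]
shift [-35.6  -23.88  -9.52] rot [-0.001 -0.     0.096] j [ 0.47  0.35 -0.15  1.07  0.    1.51] p [0.4964 0.2531 0.0946]
```

Emit:
step_arm:
  series:
    - [0, 0, -3, 0, 0, 0, 1]
    - [0, 0, -6, 0, 0, 0, 1]
    - [0, 0, -9.5, 0, 0, 0, 1]
    - [-2, -1.3, -9.5, 0, 0, 0.01, 1]
    - [-5, -3.4, -9.5, 0, 0, 0.02, 1]
    - [-8, -5.4, -9.5, 0, 0, 0.03, 1]
    - [-11, -7.4, -9.5, 0, 0, 0.04, 1]
    - [-14, -9.4, -9.5, 0, 0, 0.05, 1]
    - [-17, -11.4, -9.5, 0, 0, 0.06, 1]
    - [-20, -13.4, -9.5, 0, 0, 0.07, 1]
    - [-23, -15.4, -9.5, 0, 0, 0.08, 1]
    - [-26, -17.4, -9.5, 0, 0, 0.096, 1]
    - [-29, -19.4, -9.5, 0, 0, 0.096, 1]
    - [-32, -21.5, -9.5, 0, 0, 0.096, 1]
    - [-34, -22.8, -9.5, 0, 0, 0.096, 1]
    - [-35, -23.5, -9.5, 0, 0, 0.096, 1]
    - [-35.6, -23.9, -9.5, 0, 0, 0.096, 1]
    - [-35.6, -23.9, -9.5, 0, 0, 0.096, 1]
    - [-35.6, -23.9, -9.5, 0, 0, 0.096, 1]

```text
clock: 12.85
eef_pos: [0.4714, -0.1739, 0.19]
orientation: [-1.687, -2.649, -0.001]
wrist_force: [0.6, 0.2, -5.3]
opening: 0.0176
grip_force: 99.4
```

```bash
cat >> h.py <<'E'
def asc(im,x,y,w,h,t):
    g=cv2.cvtColor(im,cv2.COLOR_BGR2GRAY)[y:y+h,x:x+w].astype(int)//10
    print(t,"col0",x)
    for i,r in enumerate(g): print(y+i,"".join("0123456789ABCDEFGHIJKLMNOPQ"[v] for v in r))
E
python3 - <<'E'
from h import *
P=[]
for i in range(5):
    f=env.grab_frame("scene"); P.append(env.sense()["eef_pos"])
print(np.round(P,4).tolist(),env.sense()["orientation"]);go([.4713,-.1748,.127],25)
G=pose(.4713,-.1748,205)
for dz in(0,.063):print("hole",dz,proj(f,pts(G,[[.114,-.0105,.096+dz]])))
asc(f["image"],314,180,32,52,"scene")
E
```

```text
[[0.4714, -0.1738, 0.19], [0.4715, -0.1738, 0.1901], [0.4715, -0.1738, 0.1901], [0.4716, -0.174, 0.1901], [0.4715, -0.1741, 0.1901]] [-1.68691970e+00 -2.65016655e+00 -2.50373423e-04]
shift [-0.06 -0.05  6.31] rot [ 0.    -0.     0.001] j [-0.35  0.21 -0.1   1.27  0.    0.78] p [ 0.4715 -0.1741  0.1901]
hole 0 [[329.60184828 216.6395173 ]]
hole 0.063 [[330.79235422 200.15492422]]
scene col0 314
180 MMMEMNLJIMMMMNODDDDDECCA98888999
181 MMMIMMLJIMMMNODCDDBBBBBBBBAAABAB
182 MMMIMNLKIMMNCCCCAA9ACDDDDBBCCBBA
183 MMMJMMMKIMABBBNMNNNODCCCBCDBAA99
184 MMMJMMMKEMMMMMMMMMMMNNNNNNNCBNNM
185 MMMHMMMLFMLLMLLMMMMMMMMMMMMMMMLL
186 MMMKMMMLFLLMMMMMMMMMMMMMMMMMMLLK
187 MMMIMNMLGLLMMMMMMMMMMMMMMLLMLLLL
188 MMMLMMMLGMMMMMMMMMMLMLMMLMMLLLLL
189 MMMLMMMMGMMMMMMMMMMMMMMMLMLMLLLK
190 MMMLMMMLGMMMMMMLMMMMMLMMMLMMLLLK
191 MMMIMMMLGMMLMMMMMMMMMMMMMMMMLLKK
192 MMMLMMMLEMMMMMMMLLLMLMMMMMMMLLKK
193 MMMLMMMLEMMMLLMMLMLMMMMMMMMMLKKK
194 MMMLMMMLENMMNNKLMMMMMMMMMMMLKKKL
195 ONNNMMMLFMMMMMBKMMMMKMMMMMLLKKLL
196 POONNNNMFMMMMNDMMNNMJMMMMLLKJKLL
197 EDPONNNNGPOOOPIMONONKILLLLKKKLLL
198 FEECONNND98898FHA89EJHLLLKJKLLLM

[... 520 characters left out ...]
3 GFFFFFFEF61AC9BEA99HKLLLLLMMNNNN
214 GFFGGGFFD61CEAONOLLFJJLLMMNNNNMM
215 DEDDEEECC40ACJONNNNFMMMNNNNNNNML
216 BCBCBCCBB51AEKPOOOOINOMMMMMMMMLL
217 BBBABBBAB409GHB9A9FKIMMMMMMMMLLL
218 BBABABBB922AEB9AB99DJMMMMMLLLLKK
219 BBAAAABB512BCBBDDB99JMLLLLLKKKKK
220 88888877203AABBDDBA9NLKKKLKKLLKK
221 44434433313ACACCND9BNLLLKLKKLKKK
222 55554453223AEFAACDDGNLLKKKKKKKKJ
223 455555542217BBBAABA9MLKJJJKJJJJK
224 555554532117ABBABBA9KJIJJIJIJJJJ
225 554779A32217BABBABBBJIIIHHIIJJJI
226 443989964218BABBABA7JIIIHIIIIIII
227 6659A997310BBBBBBBB7KJIJIIIIIIHI
228 44365997311BABBBBBB8LJJJJIJIIJIJ
229 55499996320BBBBBBBB5FKJJJJJJJJJK
230 6549999733199CCCCCC6FLJJJKJKKKKK
231 55465698323332332221GLKKKKKLKLLL
```

Emit:
step_arm:
  series:
    - [-0.1, 0, 0.8, 0, 0, 0, 1]
    - [-0.25, -0.05, 1.6, 0, 0, 0, 1]
    - [-0.25, -0.05, 2.3, 0, 0, 0, 1]
    - [-0.25, -0.05, 2.5, 0, 0, 0, 1]
    - [-0.25, -0.05, 2.5, 0, 0, 0, 1]

```text
clock: 13.6
eef_pos: [0.4716, -0.1772, 0.1645]
orientation: [-1.688, -2.648, 0.0]
wrist_force: [0.6, -0.3, -5.8]
opening: 0.0173
grip_force: 99.2
```

Run:
```python
from h import *
for i in range(3):
    f=env.grab_frame("scene"); print(np.round(env.sense()["eef_pos"],4))
ims=np.mean([env.grab_frame("scene")["image"].astype(float) for _ in range(6)],0).astype(np.uint8)
t=np.mean([env.grab_frame("top")["image"].astype(float) for _ in range(4)],0).astype(np.uint8)
asc(ims,318,196,24,32,"scene")
G=pose(.3703+.1033,-.2251+.0482-.0,205)
c=np.zeros((560,800,3),np.uint8);c[:560,:420]=crop(ims,312,190,30,40,14);c[:460,422:790]=cv2.convertScaleAbs(crop(t,245,200,92,115,4),alpha=1.7)
cv2.imwrite("pics/m8.png",c)
```

```text
[ 0.4719 -0.1773  0.1649]
[ 0.4721 -0.1773  0.1652]
[ 0.4722 -0.1774  0.1653]
scene col0 318
196 MMMLFMMFMJIJKJHMMMMMMLLK
197 MMMMFMM8F9IKE8BNMLLLLLKK
198 MMMMFMNEFEIKE89NMLLLLKJK
199 MMMMFLMDEDHKJ8JMMLLLKKKL
200 MMMLHNNJKIFLNOMMLLLLKKKL
201 MMMLGMMMMNCLMNMLKLKKJKLL
202 NNNLEMMMMNCMMNMLIKJJKLLM
203 NNNLFOOOOODNONNMIJJKKLLM
204 ONNNC88999EI98EHIJKLLLMM
205 ONNNDAAAAAA9BC99FKKLLMMM
206 POOND9AAAAABDDB98LLLLLMM
207 EDOOD9AAAABBDDA9CLLLLLLL
208 FEDOE99A9BAAKDA9ILLLLLLL
209 FFEDIIFCDBBAAADHBLLLLLLL
210 FFFEB8BDDB9B999FGMLLLLLL
211 FFFEBAAABAC9A9AAFMLLLLLL
212 FFFECB8BACDDCC9CKMLLLLLL
213 FFFEC419C9BDA99HKLLLLLMM
214 FFFED31BEEONOLLFJJLLMMNN
215 FFFED30ABIMNNNOFLMMNNMNN
216 FFFEE309GMPOOOOJMMMMMMMM
217 FFFEE308HJB9A9FKIMMMMMMM
218 FFFEE32AGB9AB99CIMMMMMLL
219 FFFEE32BDBBDDB99JMLLLLLK
220 GGFED32AABBDDAA9NLKKKKKK
221 EEECC33ACBCCND9ANLLKKKKK
222 CCCBB30AEGAACDDGNLLKKKKK
223 BBBBB206BBBAAA99LKKJJJKJ
224 ABBB9117ABBABBA9KJIJJIII
225 AAAB4117BABBABBBJIHIHHII
226 9A763118BABBBBB7JIIIHIII
227 3335313ABBABBBB7KJJIIIII
```

View pics/m8.png

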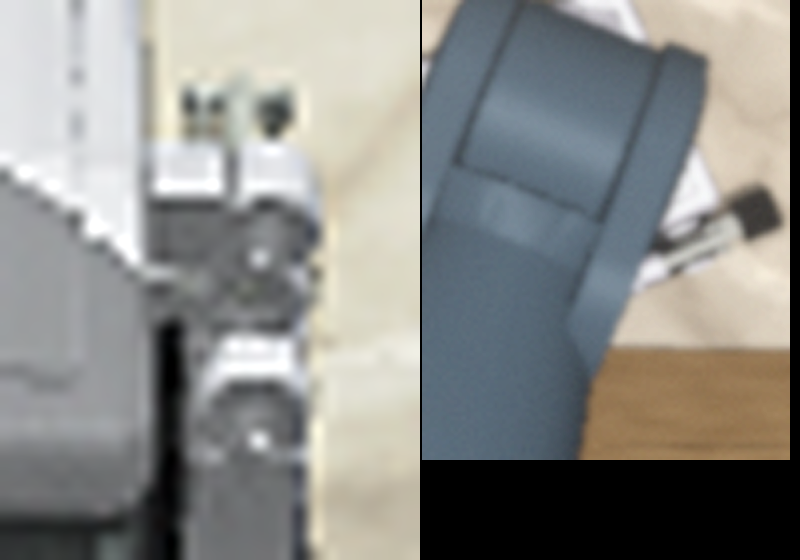

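The scene crop shows the knuckle hole at (258,240), which is full-frame (330.4,207), straight above the near ear's hole at (250,425), or (329.9,220.2). The knuckle hangs over the gap. Next I compute the offset left over.

Run:
```python
from h import *
f=env.grab_frame("scene");P=env.sense()["eef_pos"];print(P)
G=pose(.3695+.1033,-.2246+.0482,205)
e=proj(f,pts(G,[[.114,-.028,.096]]))[0]
for z in(.131,.134,.137):
  for dx,dy in((0,0),(0,.003),(.003,0)): print(z,dx,dy,np.round(proj(f,pts(G,[[.114+dx,-.0105+dy,z]]))[0]-e,2))
print("measured diff (0.5,-13.0..-13.3)",e)
go([.4728,-.1764,.127],25)
```

```text
[ 0.47200936 -0.17727514  0.16513013]
0.131 0 0 [  0.47 -12.58]
0.131 0 0.003 [  0.43 -13.17]
0.131 0.003 0 [  1.46 -12.55]
0.134 0 0 [  0.52 -13.36]
0.134 0 0.003 [  0.49 -13.96]
0.134 0.003 0 [  1.52 -13.34]
0.137 0 0 [  0.58 -14.15]
0.137 0 0.003 [  0.55 -14.75]
0.137 0.003 0 [  1.57 -14.13]
measured diff (0.5,-13.0..-13.3) [329.53998318 219.75800989]
shift [0.05 0.11 3.81] rot [ 0. -0. -0.] j [-0.36  0.22 -0.15  1.2   0.    0.78] p [ 0.472  -0.1773  0.1651]
```

Emit:
step_arm:
  series:
    - [-0.05, 0, 0.5, 0, 0, 0, 1]
    - [-0.05, 0, 1, 0, 0, 0, 1]
    - [-0.05, 0, 1.4, 0, 0, 0, 1]
    - [-0.05, 0, 1.7, 0, 0, 0, 1]
    - [-0.05, 0, 2, 0, 0, 0, 1]
    - [-0.05, 0, 2.2, 0, 0, 0, 1]
    - [-0.05, 0, 2.2, 0, 0, 0, 1]

```text
clock: 15.0
eef_pos: [0.4721, -0.1776, 0.1428]
orientation: [-1.688, -2.649, 0.0]
wrist_force: [0.0, 0.2, -6.0]
opening: 0.0172
grip_force: 99.3
```

Force unchanged, so the knuckle is entering freely. I continue to the final height.

Emit:
step_arm:
  series:
    - [0, 0, 0.3, 0, 0, 0, 1]
    - [0, 0, 0.6, 0, 0, 0, 1]
    - [0, 0, 0.9, 0, 0, 0, 1]
    - [0, 0, 1.2, 0, 0, 0, 1]
    - [0, 0, 1.4, 0, 0, 0, 1]
    - [0, 0, 1.6, 0, 0, 0, 1]
    - [0, 0, 1.6, 0, 0, 0, 1]
    - [0, 0, 1.6, 0, 0, 0, 1]

```text
clock: 15.8
eef_pos: [0.4722, -0.1777, 0.1271]
orientation: [-1.688, -2.649, -0.0]
wrist_force: [-0.7, -0.7, -5.4]
opening: 0.0179
grip_force: 99.3
```

Run:
```python
from h import *
ims=[];P=[];W=[]
for i in range(8):
    f=env.grab_frame("scene");ims.append(f["image"].astype(float));s=env.sense();P.append(s["eef_pos"]);W.append(s["wrist_force"])
print(np.mean(P,0),np.std(P,0),np.mean(W,0),s["wrist_torque"],s["orientation"])
ims=np.mean(ims,0).astype(np.uint8);cv2.imwrite("pics/raw_fin.png",ims);asc(ims,306,192,36,36,"scene")
G=pose(.3695+.1033,-.2246+.0482,205)
for nm,q in(("slab back top edge L",[.088,-.103,.12]),("R",[.088,.103,.12]),("front L",[-.092,-.103,.12]),("front R",[-.092,.103,.12]),("knuckle top",[.114,-.0105,.108]),("knuckle top far",[.114,.0105,.108]),("ear near top in",[.114,-.013,.109]),("ear near top out",[.114,-.028,.109]),("far ear in",[.114,.013,.109])): print(nm,np.round(proj(f,pts(G,[q]))[0],1))
```

```text
[ 0.47228016 -0.17773336  0.12719027] [2.58836157e-05 1.24197298e-05 3.14219088e-05] [ 0.00664686 -0.24865288 -5.62534756] [-0.00137037 -0.0283973  -0.01544964] [1.68842711e+00 2.64930454e+00 7.56359891e-05]
scene col0 306
192 NNNNNNNNNNNNNMKMMLMMMMMLLLLLLLLLMMMM
193 NNNNNNNNMLLHMLJGLLLLLLLLLMLLLMMMMMMM
194 NNNNNNNMLMMIMMJGMLLLLMMMMLMMMMMMMMLL
195 NNNNNLMMLMMIMMKDMLLMLMKKMMMMMMMMMMLL
196 NNNMLLMMMMMIMMKEMLMFMJIJJJHMMMMLMLLK
197 NMMMMMMMLMMIMMKELLM8F9IKE8BNMLLLLLKJ
198 MMMMMMMMMMMIMMKEMMNEGEIKE89NMLLLLKJK
199 MMMMMMMMMMMIMMLFMNOFGEIKK9KMMLLLKKKK
200 MMMMMMMMMMMIMMLFNCD9A8IKJCKMLLLLKKKL
201 MMMMMMMMMLMIMMLGH215B1IKDDCMLLKJJKLL
202 MMMMMMMMLMMIMNLII316B1HKDDDMKKJJKLLL
203 NNNNMMMMMMMIMNLII31799NONI4KJJJKKLLM
204 CDBNMMMMMMMIMMMHC237CJMNNN8KJJKLLLMM
205 CCBMMMMMMMMIMMMH6008CJMMMM7JJJKLLLMM
206 DDCJNMMMMMMJMMMI5P77AJMMNMHNKKLLLLMM
207 DDCONMMMMMMLMMMI1KHEDKNNNMLOKKLLLLLL
208 DDCBNMMMMMMLMMMG0OD9GLMKNLLLKKLLLLLL
209 DCPBNNMMMMMKMMMI3JKDFB87A6FIALLLLLLL
210 DCPONNNMMMMIMMMINMMNO9HNOOGEFMLLLLLL
211 DCCBOONONNOHMMMIMMMMNGKMNNMEEMLLLLLL
212 FFFFEEEPOOOINOMIMMMMNHLMMMMKKLLLLLLL
213 FFFFFFFEDPPJNNNJLOOOOILLLMMJJLLLLLMM
214 FFFFFFFFEEEJONNL78888EMMMJIHEJLLMMLM
215 FFFFFFFFFFEHOONM9AA9BIMMOOOFHMMMNNLM
216 FFFFFFFFFFF9PONM9AA9DKPOOONJHMMMNMMM
217 FFFFFFFFFFGAEDON9AA8FJB999FKIMMMMMMM
218 FFFFFFFFFFGBFEDOBBB9FB9AB99CIMMMMLLL
219 FFFFFFFFFFGBFFEE4029DBBDDB99JMLLLLKK
220 FFFFFFFFFFGBFFEE412ABBBDDAA9NLKKKKKK
221 FFFFFFFFFFGBFFEF412ACBCDND9AMLLKKKKK
222 FFFFFFFFFFFCFFEF522BFFAABDDGNLLKKKKK
223 FFFFFFFFFFGDFFEF5117BBBAAA99LKKJJJKJ
224 FFFFFFFFFFFDFFEF5107ABBABBA9KJIJIIII
225 FGFFFFFFFFFDFFEF6118BABBABABJIHHHHII
226 CDDEDEEEFFFCFFEF6118BABBBBB7JIIIHHII
227 FFFDDDDDCDDFFFEF612BBBBBBBB7KJJIIIII
slab back top edge L [321.8 229.3]
R [320.7 188.8]
front L [259.8 227.5]
front R [265.9 187.6]
knuckle top [329.6 213.2]
knuckle top far [329.4 209. ]
ear near top in [329.6 213.4]
ear near top out [329.8 216.4]
far ear in [329.4 208.3]
```

The knuckle sits between the ears: its top is at rows 210–213, and the ears' tops are at rows 204–208 and 214–216. The side force is about zero, the full weight is on the wrist, and the lever area hasn't changed. I hand in.

```bash
python3 -c "
from rig import env
print(env.close_job())"
```

```text
the job is handed in; nothing more can be done
None
```

I handed the job in with the lever latched and the lid held level above the base, its knuckle between the ears and its hole within about 1–2 mm of the line of the ears' holes by my camera and arm measurements; the hand-in returned no verdict.

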